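# Hang the headphones on the swivel hook

## Robot

A 6-joint arm with a two-finger parallel gripper is mounted at the origin on the work surface; the furniture and walls round the work are solid. World frame = base frame: x ahead of the robot, y to its left, z up, the work surface at z = 0. Lengths are in m, angles in degrees, forces in N, time in s.
With the tool pointing down it reaches from about 0.35 to 0.875 m from the base axis. Payload 4.2 kg.
Tool frame: the origin (TCP) lies midway between the tips of the shut fingers; the grasp point (between the pads) lies 19 mm behind it; z points along the fingers, y is the line along which they close (so a half turn about z gives the same grasp; the last joint's range is limited). The gripper opens to 87 mm and grips with 3 to 60 N. Pads are 19 mm wide; open, the fingers measure 117 mm over their backs; the gripper's body (75 mm by 190 mm) begins 51 mm behind the grasp point.
Start: joints at [-49.87, 22.042, 0.453, 0, -68.411, -14.817], TCP at [0.267, -0.565, 0.223] pointing down, gripper open.
Joint ranges: [-179.83, 179.83], [-69.29, 118.12], [-61.27, 80.66], [-181.25, 117.63], [-171.15, -9.14], [-177.46, 177.46]. Speed limits (degrees/s): [159.86, 159.86, 180, 180, 180, 180].

## Interface

Orientations are given as a 3x3 rotation matrix whose columns are the frame's x, y, z axes.
In Python, from station import r, cams gives the robot as it stands.
- The arm moves only by the tool play_rows, never from a script. Its argument "commands" is text: rows parted by semicolons, each of 6 numbers parted by spaces: the shift along the world's x, y, z normalised to -1 to 1, where 1 is 30 mm, then the turn, a rotation vector about the world's x, y, z normalised to -1 to 1, where 1 is 0.15 rad. A call has 1 to 20 rows; each row shifts and turns the commanded pose from where the row before left it; what a row does not reach is not made up. A row lasts 1/10 s, in which the tool goes at most 50 mm and 8.59 degrees, less where a joint would pass 70% of its speed; a pose out of reach is approached as far as the arm can. A call with a number of a shift or a turn outside -1 to 1 is refused whole. A call with a gripper value outside its range is refused whole. "grip" is the finger opening in mm, from 0 to 87, set as the call begins (left out, the last holds). The fingers move at their own pace and stop on an object; the grip force is fixed at half the most. Time passes only in rows, so rows that do not move let the fingers close. It gives the time, the measured TCP pose, the force, the opening and the grip force at its end, in the units of the state.
- r.sense(): the state, without advancing time (a new reading comes with each control period).
- cams.capture(name): name is "scene" or "top" or "wrist"; returns (picture, depth): 400x640x3 uint8, blue, green, red; 400x640 float32, m along the optical axis (not along the pixel's ray), 0 where there is no reading.
- cams.camera_info(name): a dict with "mtx" (3x3 intrinsics, pixels), "k1" (the pictures are not rectified: a ray, as slopes to the right and down, at radius r is drawn at 1 + k1 r^2 times it, then the intrinsics apply), "R" (3x3) and "t" (3): a world point X has camera coordinates R X + t. Camera axes: x right, y down, z forward; pixel columns grow to the right and rows downward; lengths in m; the calibration is good to about 2 mm. A picture is of the moment at which its call begins: read the wrist's pose just before it. camera_info takes no time and is no camera call; for the wrist camera it gives the pose at the moment of the call.
- r.finish_job(): hands the job in; it is judged then, once.
The state is a dict: "time_s": time; "joints": joint angles; "joint_velocities": joint speeds; "effort": joint torques, N m; "tcp_pos": TCP position; "ee_rot": TCP orientation; "wrist_force": force on the tool from outside, world axes, zero at the start; "moment": the same for the moment, N m; "gripper_width": opening from 0.0 (shut) to 1.0 (fully open); "gripper_force": force on a finger pad.
Only numpy, scipy, OpenCV 4.12 (cv2) and the standard library are available. Lean on these libraries where they do the work, as an engineer would, in place of code of your own. Each camera call takes 0.05 s, during which the arm holds its last target. There are 200 camera calls.

## Task

Turn the orange swivel hook of the headphone stand so that it points out over the long toe of the stand's foot (the one with the orange strip), then hang the headphones on it by the crown of their headband, so that they hang freely from the hook between post and upturned tip. The hook must still point over the toe when you have let go; leave the multimeter, the torque wrench and the green tape where they are.

Things in the scene. Friction and masses are not known exactly. Their poses are not given: they have to be found in the camera images.
- stand: headphone stand, immovable. Foot: dark round disc, 100 mm across, 12 mm high, with one long toe 50 mm wide and 10 mm high that reaches 145 mm from the post axis and carries an orange strip. Origin on the post axis at bench level; its -x axis points along the toe. The post is 18 mm thick and 200 mm high; the swivel hook turns on its top about the vertical post axis
- swivel (a joint): angle of the hook about the vertical post axis, rad, counter-clockwise from above positive: 0 = hook points along the toe (the stand's -x axis). Stops at -0.7 and 2.5. It turns with steady friction (about 0.12 N m, that is 1.5 N at 80 mm from the axis) and stays wherever it is left, there is no detent. Starts 0.8 to 1.8 rad off
- hook_seat (a point): middle of the hook's usable length: point on the flat top of the hook's arm, 55 mm from the post axis, 218 mm above the bench; turns with the hook. Its -x axis points along the hook away from the post, z up. The arm is a straight level orange bar, 18 mm wide and 12 mm high (206 to 218 mm above the bench), from the post's cap (28 mm across, its top level with the arm's top; nothing rises above it) to the tip
- hook_tip (a point): top of the hook's upturned tip (12 mm thick round pin), 124 mm from the post axis, 236 mm above the bench, 18 mm above the arm's top
- crown (a point): middle of the headphones' crown: centre of the headband with its pad at the highest point, half-way through its thickness. Axes as those of the headphones. Here band and pad together are 21 mm thick (10.5 mm above and below this point) and 28 (band) to 30 mm (pad) wide along x; the best place to grasp, across x from above, the fingertips staying above the underside of the pad so that they clear the hook's arm. At the start it is 174.5 mm above the bench
- headphones: wireless over-ear headphones, black with grey pads, rigid, about 0.26 kg, 185 mm high, 180 mm over the cups (y), 68 mm deep (x), the same front and back. Origin at the centre between the undersides of the two cups; y runs from cup to cup, z up towards the crown. The headband is an arch in the y-z plane; free gap between the ear cushions 94 mm, so that the post passes between the cups. They start standing on the cups
- multimeter: orange and black hand multimeter, 150x72x46 mm, lying on the bench; bystander. Origin at the centre of its underside
- torque_wrench: small blue torque wrench, 122 mm long, lying on the bench; bystander. Origin at the centre of its underside
- tape_green: roll of green tape, 72 mm across, 24 mm high, lying flat; bystander. Origin at the centre of its underside

How it is judged:
By the outcome, as a careful person would: the job done as asked, in the order asked, and still so for the second after the job is handed in, with the robot touching nothing.
It also fails if it takes over 64 s, if anything falls off the work surface, if the arm or the gripper's body presses on something with over 40 N, if the wrist force passes 120 N, or if a joint passes its speed limit or range.

## Working session

There is one attempt and no reset: what is moved stays moved. The work goes in short steps, Python scripts to look and compute and a tool call to move; the robot and the scene stay as the last step left them, time stands still between calls to the robot, and variables do not carry over. Pictures are saved under pics/ and viewed, at most 10 in all, crops included, and the job is handed in when it is done.

Besides the shell and the picture viewer there is one more tool, called after "Call:" by a JSON object that holds its "name" and its "arguments". play_rows: Moves the arm, as the interface text tells. Scaled input: -1 to 1 covers 30 mm each way for a shift and 0.15 rad each way for a turn. Its arguments: {"type":"object","properties":{"commands":{"type":"string"},"grip":{"type":"number"}},"required":["commands"]}

```bash
mkdir -p pics; ls
cat > h.py <<'E'
import numpy as np, cv2
from station import r, cams
def cap(n):
    ci=cams.camera_info(n); im,d=cams.capture(n); return ci,im,d
def cloud(ci,d):
    K=np.array(ci["mtx"]);h,w=d.shape
    v,u=np.mgrid[:h,:w].astype(float)
    x=(u-K[0,2])/K[0,0];y=(v-K[1,2])/K[1,1];xd,yd=x.copy(),y.copy()
    for _ in range(6):
        s=1+ci["k1"]*(x*x+y*y);x=xd/s;y=yd/s
    P=np.stack([x*d,y*d,d],-1)-np.array(ci["t"]).ravel()
    return P@np.array(ci["R"])   # R^T (p-t)
E
python3 - <<'E'
from h import *
a=[]
for n in("top","scene"):
    ci,im,d=cap(n); np.savez(f"{n}.npz",im=im,d=d,P=cloud(ci,d)); a.append(im)
    print(n,np.round(-np.array(ci["R"]).T@np.array(ci["t"]).ravel(),3),(d>0).mean())
    cv2.imwrite(f"pics/{n}0.png",im)
print(r.sense())
E
```

```text
pics
top [0.452 0.008 1.266] 0.99623828125
scene [0.052 0.533 0.986] 0.99596484375
{'time_s': 0.1, 'joints': array([-4.98703964e+01,  2.20855431e+01,  3.87028965e-01, -2.42671360e-02,
       -6.84130028e+01, -1.48157781e+01]), 'joint_velocities': array([-0.03087229, -0.00696249,  0.10859235,  0.03332178,  0.0289392 ,
        0.14797597]), 'effort': array([-3.43709435e-04, -3.91689491e+01,  1.87935877e+01,  4.23187315e+00,
        1.34533353e-02, -8.22554603e-05]), 'tcp_pos': array([ 0.26699909, -0.56448896,  0.22157633]), 'ee_rot': array([[-9.04046126e-01, -4.27433846e-01, -9.53309111e-04],
       [-4.27434893e-01,  9.04044455e-01,  1.74195610e-03],
       [ 1.17262818e-04,  1.98228625e-03, -9.99998028e-01]]), 'wrist_force': array([ 0.28211414, -0.36508043, -0.19887266]), 'moment': array([-0.00247428,  0.00432612,  0.00858742]), 'gripper_force': 0.0, 'gripper_width': 0.9992671755748694}
```

View pics/top0.png

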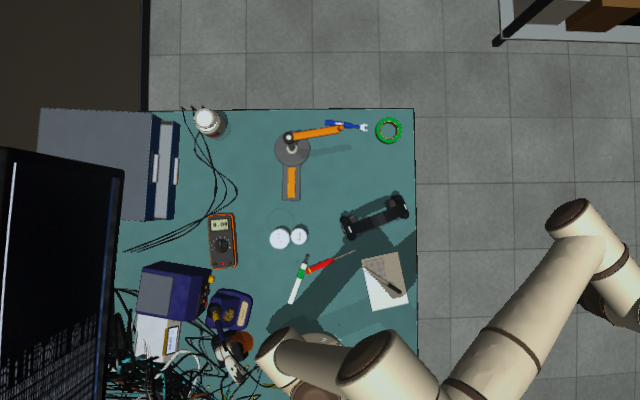

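View pics/scene0.png

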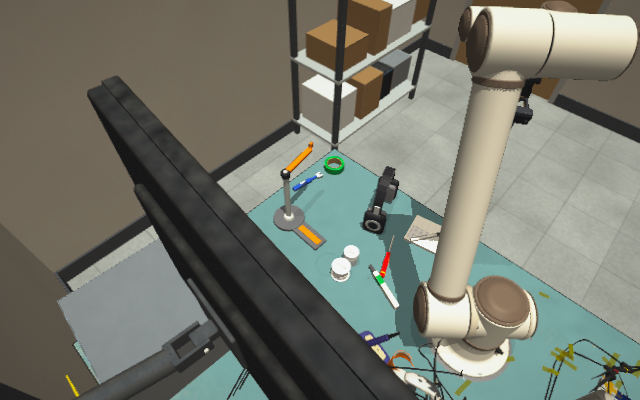

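Top view: the stand's post is at about (290,138), its toe points down in the image to (291,198), and the hook points right to (342,127). The headphones are at about (375,215). The scene view agrees.

Run:
```python
from h import *
z=np.load("top.npz");im,P=z["im"],z["P"]
hsv=cv2.cvtColor(im,cv2.COLOR_BGR2HSV)
org=(hsv[...,0]>8)&(hsv[...,0]<24)&(hsv[...,1]>150)&(hsv[...,2]>110)
m=np.zeros(org.shape,bool);m[110:205,265:365]=1
hook=org&m&(P[...,2]>.18);strip=org&m&(P[...,2]<.05)
for n,k in(("hook",hook),("strip",strip)):
    q=P[k];xy=q[:,:2];c=xy.mean(0);u=np.linalg.svd(xy-c)[2][0];s=(xy-c)@u
    print(n,k.sum(),c.round(4),u.round(3),np.round(c+u*s.min(),3),np.round(c+u*s.max(),3),q[:,2].min().round(3),np.median(q[:,2]).round(4),q[:,2].max().round(3))
disc=m&(P[...,2]>.006)&(P[...,2]<.03)&(hsv[...,1]<60)
(c,rad)=cv2.minEnclosingCircle(P[disc][:,:2].astype(np.float32));print("disc",disc.sum(),c,rad)
m2=np.zeros_like(m);m2[180:255,325:420]=1
hp=m2&(P[...,2]>.03)
q=P[hp];print("hp z",np.percentile(q[:,2],[0,50,100]).round(3))
for lo in(.03,.15,.165):
    xy=q[q[:,2]>lo][:,:2];R=cv2.minAreaRect((xy*1000).astype(np.float32));print(lo,len(xy),xy.mean(0).round(4),R)
    c=xy.mean(0);u=np.linalg.svd(xy-c)[2][0];print(u.round(3),np.degrees(np.arctan2(u[1],u[0])))
xy=q[q[:,2]<.11][:,:2];print(len(xy))
g=(hsv[...,0]>50)&(hsv[...,0]<70)&(hsv[...,1]>180);print("tape",P[g&(P[...,2]>.01)].mean(0))
```

```text
hook 363 [ 0.6213 -0.0118] [-0.259  0.966] [ 0.637 -0.072] [0.605 0.049] 0.213 0.2179 1.266
strip 234 [0.5335 0.0507] [-0.928  0.371] [ 0.699 -0.015] [0.48  0.072] -0.005 0.0113 0.019
disc 1096 (0.579300045967102, -0.033374134451150894) 0.15643738210201263
hp z [0.031 0.153 1.266]
0.03 1184 [ 0.4206 -0.1523] ((415.75677490234375, -126.06263732910156), (101.42036437988281, 258.20904541015625), 6.386476993560791)
[ 0.283 -0.959] -73.55601304257792
0.15 616 [ 0.4215 -0.1531] ((420.4961242675781, -108.56741333007812), (64.45001983642578, 232.3899383544922), 0.457942396402359)
[ 0.045 -0.999] -87.41538613272311
0.165 495 [ 0.4225 -0.1526] ((421.4618225097656, -103.0052261352539), (221.9529571533203, 59.9981803894043), 89.82926177978516)
[-0.05  -0.999] -92.83910441242199
441
tape [ 0.59199234 -0.17026183  0.02859609]
```

Run:
```python
from h import *
z=np.load("top.npz");im,P,d=z["im"],z["P"],z["d"]
hsv=cv2.cvtColor(im,cv2.COLOR_BGR2HSV);Z=P[...,2];ok=d>.3
org=(hsv[...,0]>8)&(hsv[...,0]<24)&(hsv[...,1]>150)&(hsv[...,2]>110)&ok
def big(k):
    n,l,s,c=cv2.connectedComponentsWithStats(k.astype(np.uint8));return l==1+s[1:,4].argmax()
def line(n,k):
    xy=P[k][:,:2];c=np.median(xy,0);vx,vy,x,y=cv2.fitLine(xy.astype(np.float32),cv2.DIST_HUBER,0,.002,.002).ravel()
    s=(xy-[x,y])@[vx,vy];print(n,k.sum(),(x,y),(vx,vy),np.percentile(s,[1,99]).round(3),np.degrees(np.arctan2(vy,vx)))
m=np.zeros(org.shape,bool);m[115:145,285:350]=1
line("hook",big(org&m&(Z>.2)&(Z<.25)))
m[:]=0;m[160:205,275:308]=1
line("strip",big(org&m&(Z<.03)))
m[:]=0;m[115:205,265:320]=1
k=big(m&ok&(Z>.007)&(Z<.025)&(hsv[...,1]<70));print("disc",k.sum(),cv2.minAreaRect((P[k][:,:2]*1000).astype(np.float32)))
ys=P[k][:,1];print("disc y ext",np.percentile(ys,[.5,99.5]),"x",np.percentile(P[k][:,0],[.5,99.5]))
m[:]=0;m[120:150,280:305]=1
k=big(m&ok&(Z>.205)&(Z<.23)&(hsv[...,2]<90));print("cap",k.sum(),np.median(P[k],0),P[k].min(0),P[k].max(0))
m[:]=0;m[185:245,335:415]=1
for lo,hi in((.04,.12),(.13,.2),(.165,.2)):
    k=big(m&ok&(Z>lo)&(Z<hi));line((lo,hi),k);print(cv2.minAreaRect((P[k][:,:2]*1000).astype(np.float32)),P[k][:,2].max())
cv2.imwrite("pics/c.png",cv2.resize(im[100:250,260:420],None,fx=4,fy=4,interpolation=cv2.INTER_CUBIC))
```

```text
hook 359 (np.float32(0.62321985), np.float32(-0.012066996)) (np.float32(0.15945546), np.float32(-0.98720515)) [-0.056  0.059] -80.82471
strip 210 (np.float32(0.5180741), np.float32(0.05765035)) (np.float32(0.9999161), np.float32(-0.012957421)) [-0.041  0.041] -0.7424263
disc 1015 ((562.912353515625, 54.37506103515625), (95.19222259521484, 187.54495239257812), 89.20428466796875)
disc y ext [0.00611972 0.10103791] x [0.46914902 0.64871016]
cap 79 [0.60885561 0.05514769 0.21772843] [0.59887286 0.04157429 0.20507804] [0.62575028 0.06699149 0.22199649]
(0.04, 0.12) 254 (np.float32(0.3881612), np.float32(-0.09638947)) (np.float32(0.9475069), np.float32(0.3197353)) [-0.026  0.035] 18.646915
((393.95416259765625, -101.50520324707031), (64.11483764648438, 42.96352005004883), 17.06059455871582) 0.11939583552087774
(0.13, 0.2) 667 (np.float32(0.41932428), np.float32(-0.16024753)) (np.float32(0.3674264), np.float32(-0.9300526)) [-0.064  0.074] -68.443016
((420.35882568359375, -164.17230224609375), (30.19023895263672, 141.91461181640625), 21.87327003479004) 0.19076068982308622
(0.165, 0.2) 464 (np.float32(0.42050105), np.float32(-0.16333133)) (np.float32(0.36758837), np.float32(-0.9299886)) [-0.046  0.048] -68.43304
((420.3280029296875, -163.97161865234375), (29.903627395629883, 99.2426986694336), 22.269990921020508) 0.19076068982308622
```

View pics/c.png

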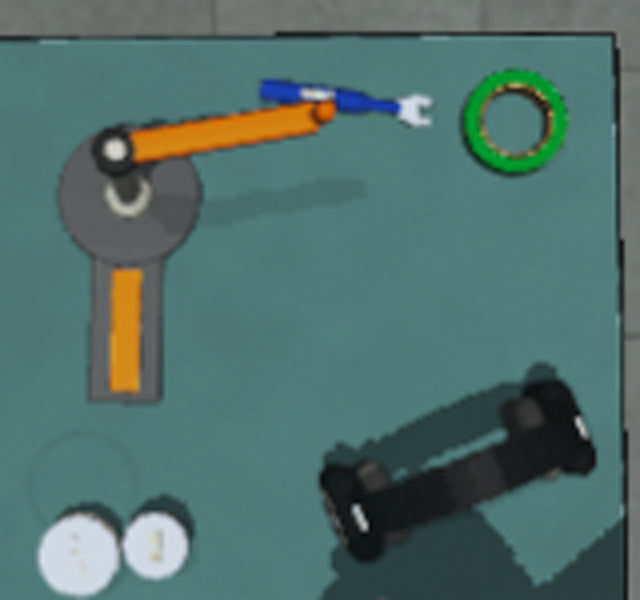

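Call:
{"name": "play_rows", "arguments": {"commands": "0 0 1 0 0 0;0 0 1 0 0 0;0 0 0.6 0 0 0.2;0.6 0.9 0 0 0 0.5;0.6 0.9 0 0 0 0.5;0.6 0.9 0 0 0 0.5;0.6 0.9 0 0 0 0.5;0.6 0.9 0 0 0 0.5;0.6 0.9 0 0 0 0.5;0.6 0.9 0 0 0 0.5;0.6 0.9 0 0 0 0.5;0.6 0.9 0 0 0 0.5;0.6 0.9 0 0 0 0.5;0.6 0.9 0 0 0 0.5;0.6 0.9 0 0 0 0.5;0.6 0.9 0 0 0 0.5;0.6 0.9 0 0 0 0.5;0.6 0.9 0 0 0 0.5;0.6 0.9 0 0 0 0.4"}}

```text
time_s: 2.0
tcp_pos: [0.5555, -0.1317, 0.3001]
ee_rot: [[0.089, -0.996, -0.001], [-0.996, -0.089, 0.0], [-0.0, 0.001, -1.0]]
wrist_force: [0.1, -0.4, -0.7]
gripper_width: 1.0
gripper_force: 0.0
```

Call:
{"name": "play_rows", "arguments": {"commands": "0.6 0.9 0 0 0 0;0.6 0.9 0 0 0 0;0.6 0.9 0 0 0 0;0.6 0.9 0 0 0 0;0 0 0 0 0 0;0 0 0 0 0 0"}}

```text
time_s: 2.6
tcp_pos: [0.6271, -0.0244, 0.2995]
ee_rot: [[0.087, -0.996, -0.002], [-0.996, -0.087, -0.0], [0.0, 0.002, -1.0]]
wrist_force: [0.5, -0.4, 0.5]
gripper_width: 1.0
gripper_force: 0.0
```

Run:
```python
from h import *
s=r.sense();print(s["tcp_pos"].round(4),s["ee_rot"].round(3),s["joints"].round(1),s["time_s"])
ci,im,d=cap("wrist");P=cloud(ci,d);cv2.imwrite("pics/w1.png",im)
hsv=cv2.cvtColor(im,cv2.COLOR_BGR2HSV);Z=P[...,2]
org=(hsv[...,0]>8)&(hsv[...,0]<24)&(hsv[...,1]>150)&(hsv[...,2]>110)&(d>.03)&(Z>.195)&(Z<.225)
xy=P[org][:,:2];vx,vy,x,y=cv2.fitLine(xy.astype(np.float32),cv2.DIST_HUBER,0,.002,.002).ravel()
t=(xy-[x,y])@[vx,vy];print(org.sum(),(x,y),(vx,vy),np.degrees(np.arctan2(vy,vx)),np.percentile(t,[1,99]))
```

```text
[ 0.6271 -0.0244  0.2995] [[ 0.087 -0.996 -0.002]
 [-0.996 -0.087 -0.   ]
 [ 0.     0.002 -1.   ]] [ 12.5  20.1   8.5  -0.  -78.5  -7.5] 2.6
2138 (np.float32(0.62626565), np.float32(-0.022166722)) (np.float32(0.1535144), np.float32(-0.9881464)) -81.16935 [-0.06729932  0.04000289]
```

View pics/w1.png

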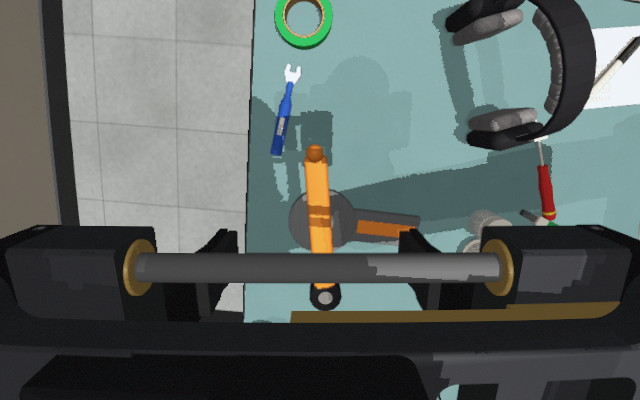

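Wrist view: the hook lies between the fingers (bar from (315,155) to (322,290)), matching the estimate. I lower over the bar and grasp it.

Call:
{"name": "play_rows", "arguments": {"commands": "0 0 -0.8 0 0 0.44;0 0 -0.8 0 0 0;0 0 -0.8 0 0 0;0 0 -0.75 0 0 0;0 0 0 0 0 0"}}

```text
time_s: 3.15
tcp_pos: [0.6244, -0.0263, 0.2027]
ee_rot: [[0.149, -0.989, -0.008], [-0.989, -0.149, -0.0], [-0.001, 0.008, -1.0]]
wrist_force: [-0.5, -0.1, -0.2]
gripper_width: 1.001
gripper_force: 0.0
```

Call:
{"name": "play_rows", "arguments": {"commands": "0 0 0 0 0 0;0 0 0 0 0 0;0 0 0 0 0 0;0 0 0 0 0 0;0 0 0 0 0 0;0 0 0 0 0 0;0 0 0 0 0 0;0 0 0 0 0 0", "grip": 10}}

```text
time_s: 3.95
tcp_pos: [0.6272, -0.0249, 0.206]
ee_rot: [[0.151, -0.988, -0.0], [-0.988, -0.151, -0.0], [0.0, 0.0, -1.0]]
wrist_force: [-0.5, 0.5, -0.5]
gripper_width: 0.355
gripper_force: 0.0
```

Run:
```python
from h import *
s=r.sense();p=s["tcp_pos"][:2];c=np.array([.613,.056]);print(p)
v=p-c;a0=np.degrees(np.arctan2(v[1],v[0]));R=np.hypot(*v);print(R,a0)
a1=179.26-360
N=40
a=np.radians(np.linspace(a0,a1,N+1));q=R*np.c_[np.cos(a),np.sin(a)]
d=np.diff(q,axis=0)/.03
print("rot/row",(a[1]-a[0])/.15)
print(";".join(f"{x:.3f} {y:.3f}" for x,y in d))
```

```text
[ 0.62721438 -0.02492703]
0.08216588322395908 -80.03793347933991
rot/row -0.29293043739131147
-0.119 -0.018;-0.120 -0.013;-0.120 -0.008;-0.120 -0.002;-0.120 0.003;-0.120 0.008;-0.120 0.013;-0.119 0.019;-0.118 0.024;-0.117 0.029;-0.115 0.034;-0.114 0.039;-0.112 0.044;-0.110 0.049;-0.108 0.054;-0.105 0.058;-0.103 0.063;-0.100 0.067;-0.097 0.072;-0.093 0.076;-0.090 0.080;-0.086 0.084;-0.083 0.088;-0.079 0.091;-0.075 0.094;-0.070 0.098;-0.066 0.101;-0.061 0.103;-0.057 0.106;-0.052 0.108;-0.047 0.111;-0.042 0.113;-0.037 0.114;-0.032 0.116;-0.027 0.117;-0.022 0.118;-0.017 0.119;-0.012 0.120;-0.006 0.120;-0.001 0.120
```

Call:
{"name": "play_rows", "arguments": {"commands": "0 0 0 0 0 0;0 0 0 0 0 0;0 0 0 0 0 0;0 0 0 0 0 0;0 0 0 0 0 0", "grip": 10}}

```text
time_s: 4.45
tcp_pos: [0.627, -0.025, 0.206]
ee_rot: [[0.152, -0.988, -0.001], [-0.988, -0.152, -0.0], [0.0, 0.001, -1.0]]
wrist_force: [-1.3, -0.7, 0.3]
gripper_width: 0.204
gripper_force: 30.0
```

Call:
{"name": "play_rows", "arguments": {"commands": "-0.119 -0.018 0 0 0 -0.293;-0.120 -0.013 0 0 0 -0.293;-0.120 -0.008 0 0 0 -0.293;-0.120 -0.002 0 0 0 -0.293;-0.120 0.003 0 0 0 -0.293;-0.120 0.008 0 0 0 -0.293;-0.120 0.013 0 0 0 -0.293;-0.119 0.019 0 0 0 -0.293;-0.118 0.024 0 0 0 -0.293;-0.117 0.029 0 0 0 -0.293"}}

```text
time_s: 5.45
tcp_pos: [0.5917, -0.0229, 0.206]
ee_rot: [[-0.285, -0.958, 0.001], [-0.958, 0.285, 0.001], [-0.001, -0.001, -1.0]]
wrist_force: [1.9, 0.9, -0.9]
gripper_width: 0.202
gripper_force: 30.0
```

Low forces, so the hook is following. I'll continue the arc.

Call:
{"name": "play_rows", "arguments": {"commands": "-0.115 0.034 0 0 0 -0.293;-0.114 0.039 0 0 0 -0.293;-0.112 0.044 0 0 0 -0.293;-0.110 0.049 0 0 0 -0.293;-0.108 0.054 0 0 0 -0.293;-0.105 0.058 0 0 0 -0.293;-0.103 0.063 0 0 0 -0.293;-0.100 0.067 0 0 0 -0.293;-0.097 0.072 0 0 0 -0.293;-0.093 0.076 0 0 0 -0.293;-0.090 0.080 0 0 0 -0.293;-0.086 0.084 0 0 0 -0.293;-0.083 0.088 0 0 0 -0.293;-0.079 0.091 0 0 0 -0.293;-0.075 0.094 0 0 0 -0.293"}}

```text
time_s: 6.95
tcp_pos: [0.5488, 0.0072, 0.206]
ee_rot: [[-0.813, -0.583, 0.004], [-0.583, 0.813, 0.001], [-0.004, -0.001, -1.0]]
wrist_force: [4.0, 0.5, -3.1]
gripper_width: 0.205
gripper_force: 30.0
```

Call:
{"name": "play_rows", "arguments": {"commands": "-0.070 0.098 0 0 0 -0.293;-0.066 0.101 0 0 0 -0.293;-0.061 0.103 0 0 0 -0.293;-0.057 0.106 0 0 0 -0.293;-0.052 0.108 0 0 0 -0.293;-0.047 0.111 0 0 0 -0.293;-0.042 0.113 0 0 0 -0.293;-0.037 0.114 0 0 0 -0.293;-0.032 0.116 0 0 0 -0.293;-0.027 0.117 0 0 0 -0.293;-0.022 0.118 0 0 0 -0.293;-0.017 0.119 0 0 0 -0.293;-0.012 0.120 0 0 0 -0.293;-0.006 0.120 0 0 0 -0.293;-0.001 0.120 0 0 0 -0.293;0 0 0 0 0 0;0 0 0 0 0 0"}}

```text
time_s: 8.65
tcp_pos: [0.5336, 0.0575, 0.206]
ee_rot: [[-0.999, 0.036, 0.006], [0.036, 0.999, 0.001], [-0.006, 0.002, -1.0]]
wrist_force: [7.2, -1.9, -5.3]
gripper_width: 0.201
gripper_force: 30.0
```

```bash
cat > hk.py <<'E'
from h import *
ci,im,d=cap("top");P=cloud(ci,d)
hsv=cv2.cvtColor(im,cv2.COLOR_BGR2HSV);Z=P[...,2]
org=(hsv[...,0]>8)&(hsv[...,0]<24)&(hsv[...,1]>150)&(hsv[...,2]>110)&(d>.3)
org[:110]=0;org[205:]=0;org[:,:265]=0;org[:,365:]=0
for n,k in(("hook",org&(Z>.205)&(Z<.222)),("strip",org&(Z<.03)&(Z>.0))):
    xy=P[k][:,:2]
    if len(xy)<20: print(n,len(xy));continue
    vx,vy,x,y=cv2.fitLine(xy.astype(np.float32),cv2.DIST_HUBER,0,.002,.002).ravel()
    t=(xy-[x,y])@[vx,vy];print(n,len(xy),(x,y),np.degrees(np.arctan2(vy,vx)),np.percentile(t,[1,99]))
s=r.sense();print(s["tcp_pos"],s["ee_rot"].round(4),s["wrist_force"],s["moment"],s["joints"].round(1))
cv2.imwrite("pics/t.png",cv2.resize(im[100:250,230:430],None,fx=4,fy=4))
E
python3 hk.py
```

```text
hook 11
strip 62 (np.float32(0.4885336), np.float32(0.057413884)) -20.706524 [-0.01274192  0.01618805]
[0.53360175 0.05745177 0.20602236] [[-0.9993  0.0363  0.006 ]
 [ 0.0363  0.9993  0.0014]
 [-0.006   0.0016 -1.    ]] [ 6.83480208 -0.47402108 -4.88445808] [-0.4333898  -2.03662737 -0.19606149] [ 2.350e+01  1.400e+01 -1.370e+01  1.000e-01 -6.190e+01 -1.156e+02]
```

Call:
{"name": "play_rows", "arguments": {"commands": "0 0 0 0 0 0;0 0 0 0 0 0;0 0 0 0 0 0;0 0 0 0 0 0;0 0 0 0 0 0;0 0 0 0 0 0;0 0 0 0 0 0;0 0 1 0 0 0;0 0 1 0 0 0;0 0 1 0 0 0;0 0 0.5 0 0 0", "grip": 60}}

```text
time_s: 9.8
tcp_pos: [0.5318, 0.0571, 0.3142]
ee_rot: [[-0.999, 0.035, 0.005], [0.035, 0.999, 0.001], [-0.005, 0.001, -1.0]]
wrist_force: [0.1, -0.6, 0.3]
gripper_width: 0.69
gripper_force: 0.0
```

Call:
{"name": "play_rows", "arguments": {"commands": "-0.3 -0.8 0 0 0 0.9;-0.4 -0.8 0 0 0 0.9;-0.4 -0.8 0 0 0 0.9;-0.4 -0.8 0 0 0 0.9;-0.4 -0.8 0 0 0 0.9;-0.4 -0.8 0 0 0 0.9;-0.4 -0.8 0 0 0 0.9;-0.4 -0.8 0 0 0 0.9;-0.4 -0.8 0 0 0 0.9;-0.1 -0.1 0 0 0 0.9;0 0 0 0 0 0.9;0 0 0 0 0 0.9;0 0 0 0 0 0.9;0 0 0 0 0 0.9;0 0 0 0 0 0.6;0 0 0 0 0 0;0 0 0 0 0 0"}}

```text
time_s: 11.5
tcp_pos: [0.4228, -0.162, 0.3111]
ee_rot: [[0.364, -0.932, 0.0], [-0.932, -0.364, 0.0], [-0.0, -0.0, -1.0]]
wrist_force: [0.2, -0.4, -0.1]
gripper_width: 0.689
gripper_force: 0.0
```

```bash
python3 hk.py
python3 - <<'E'
from h import *
ci,im,d=cap("wrist");P=cloud(ci,d);Z=P[...,2];cv2.imwrite("pics/w2.png",im)
k=(d>.05)&(Z>.172)&(Z<.2)&(np.abs(P[...,0]-.42)<.08)&(np.abs(P[...,1]+.16)<.1)
n,l,s,c=cv2.connectedComponentsWithStats(k.astype(np.uint8));k=l==1+s[1:,4].argmax()
xy=P[k][:,:2]
print(k.sum(),cv2.minAreaRect((xy*1000).astype(np.float32)),np.percentile(P[k][:,2],[50,99]))
vx,vy,x,y=cv2.fitLine(xy.astype(np.float32),cv2.DIST_HUBER,0,.002,.002).ravel();print(x,y,np.degrees(np.arctan2(vy,vx)))
E
```

```text
hook 344 (np.float32(0.5485644), np.float32(0.056161243)) -1.74145 [-0.05204155  0.05461291]
strip 132 (np.float32(0.51294774), np.float32(0.05400534)) -3.7568228 [-0.0358093   0.07673402]
[ 0.42279515 -0.1619995   0.31104521] [[ 3.638e-01 -9.315e-01 -1.000e-04]
 [-9.315e-01 -3.638e-01  0.000e+00]
 [-1.000e-04  1.000e-04 -1.000e+00]] [ 0.87042805 -0.07041096 -0.2802343 ] [-0.03024927  0.11788754  0.01235755] [ -0.3   1.6 -13.2  -0.  -75.2  21.6]
2456 ((420.76104736328125, -165.6336212158203), (29.768409729003906, 81.15296173095703), 21.898059844970703) [0.18129624 0.18527365]
0.42156628 -0.16819769 -68.65814
```

View pics/w2.png

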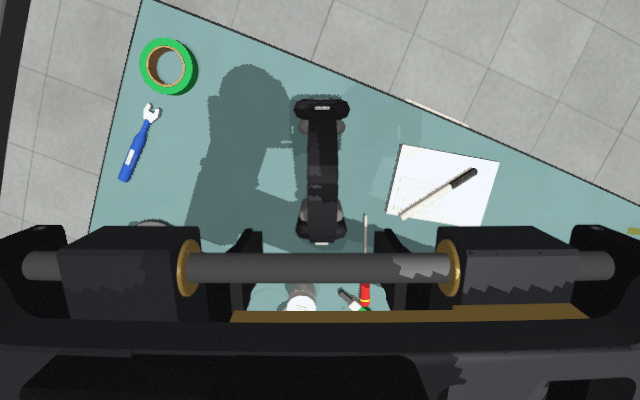

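View pics/t.png

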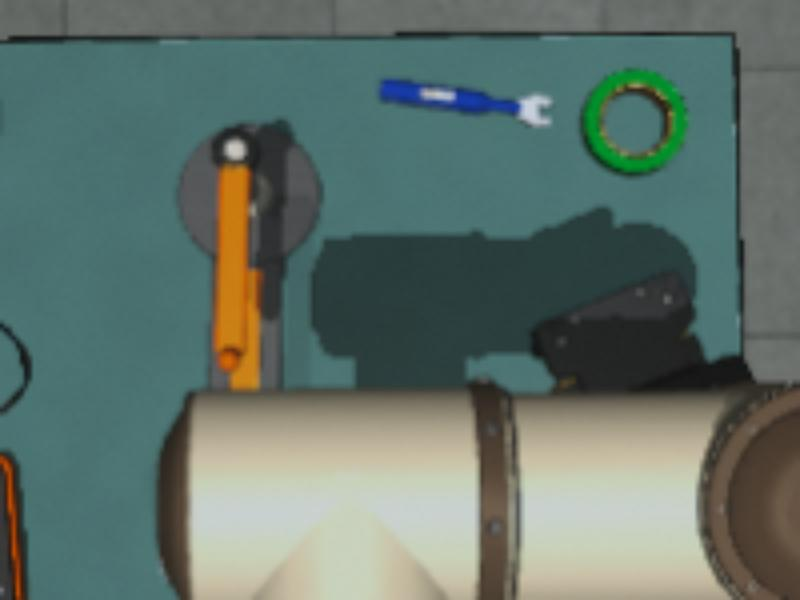

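Wrist view: the headband is centred between the fingers, at about (322,170). Top view: the hook lies over the toe, about 1° off it. Now I descend and grasp.

Call:
{"name": "play_rows", "arguments": {"commands": "-0.07 -0.08 -0.8 0 0 0;0 0 -0.8 0 0 0;0 0 -0.8 0 0 0;0 0 -0.8 0 0 0;0 0 -0.8 0 0 0;0 0 -0.5 0 0 0;0 0 -0.3 0 0 0;0 0 0 0 0 0;0 0 0 0 0 0"}}

```text
time_s: 12.5
tcp_pos: [0.4214, -0.1645, 0.1677]
ee_rot: [[0.365, -0.931, 0.001], [-0.931, -0.365, -0.0], [0.001, -0.001, -1.0]]
wrist_force: [-0.7, -0.4, 0.8]
gripper_width: 0.693
gripper_force: 0.0
```

Call:
{"name": "play_rows", "arguments": {"commands": "0 0 0 0 0 0;0 0 0 0 0 0;0 0 0 0 0 0;0 0 0 0 0 0;0 0 0 0 0 0;0 0 0 0 0 0;0 0 0 0 0 0;0 0 0 0 0 0;0 0 0 0 0 0;0 0 0 0 0 0", "grip": 15}}

```text
time_s: 13.5
tcp_pos: [0.4207, -0.1645, 0.1672]
ee_rot: [[0.365, -0.931, -0.0], [-0.931, -0.365, -0.0], [0.0, 0.0, -1.0]]
wrist_force: [-1.2, 1.1, 3.8]
gripper_width: 0.346
gripper_force: 30.0
```

Call:
{"name": "play_rows", "arguments": {"commands": "0 0 0.2 0 0 0;0 0 0.4 0 0 0;0 0 0.5 0 0 0;0 0 0.5 0 0 -0.2;0 0 0.5 0 0 -0.3;0 0 0.5 0 0 -0.3;0 0 0.5 0 0 -0.4;0 0 0.4 0 0 -0.4;0 0 0.2 0 0 -0.4;0 0 0 0 0 -0.4;0 0 0 0 0 -0.29;0 0 0 0 0 0"}}

```text
time_s: 14.7
tcp_pos: [0.4205, -0.1641, 0.2775]
ee_rot: [[-0.029, -1.0, -0.001], [-1.0, 0.029, 0.001], [-0.001, 0.001, -1.0]]
wrist_force: [0.2, -0.9, -2.8]
gripper_width: 0.342
gripper_force: 30.0
```

Call:
{"name": "play_rows", "arguments": {"commands": "0 0.2 0 0 0 0;0 0.4 0 0 0 0;0 0.5 0 0 0 0;0 0.5 0 0 0 0;0 0.5 0 0 0 0;0 0.5 0 0 0 0;0 0.5 0 0 0 0;0 0.5 0 0 0 0;0 0.5 0 0 0 0;0 0.5 0 0 0 0;0 0.5 0 0 0 0;0 0.5 0 0 0 0;0 0.5 0 0 0 0;0 0.5 0 0 0 0;0 0.45 0 0 0 0;0 0.2 0 0 0 0;0 0.1 0 0 0 0;0 0 0 0 0 0;0 0 0 0 0 0"}}

```text
time_s: 16.6
tcp_pos: [0.4206, 0.0559, 0.278]
ee_rot: [[-0.03, -1.0, -0.0], [-1.0, 0.03, -0.0], [0.0, 0.0, -1.0]]
wrist_force: [-0.1, -0.6, -2.2]
gripper_width: 0.346
gripper_force: 30.0
```

Run:
```python
from h import *
s=r.sense();p=s["tcp_pos"];print(p.round(4),s["ee_rot"].round(4),s["wrist_force"].round(1),s["moment"].round(2),s["gripper_width"]*87,s["joints"].round(1))
ci,im,d=cap("scene");P=cloud(ci,d);Z=P[...,2]
k=(d>.3)&(Z>.08)&(Z<.285)&(np.abs(P[...,0]-p[0])<.06)&(np.abs(P[...,1]-p[1])<.12)
print(k.sum(),P[k].min(0).round(3) if k.any() else 0,P[k].max(0).round(3))
cv2.imwrite("pics/s2.png",cv2.resize(im[100:300,220:480],None,fx=3,fy=3))
```

```text
[0.4206 0.0559 0.278 ] [[-2.970e-02 -9.996e-01 -1.000e-04]
 [-9.996e-01  2.970e-02 -1.000e-04]
 [ 1.000e-04  1.000e-04 -1.000e+00]] [-0.1 -0.6 -2.2] [-0.06  0.14  0.05] 30.085918275398665 [ 29.7  -0.4 -20.    0.  -70.5 -31.4]
1531 [ 0.383 -0.03   0.118] [0.454 0.146 0.285]
```

View pics/s2.png

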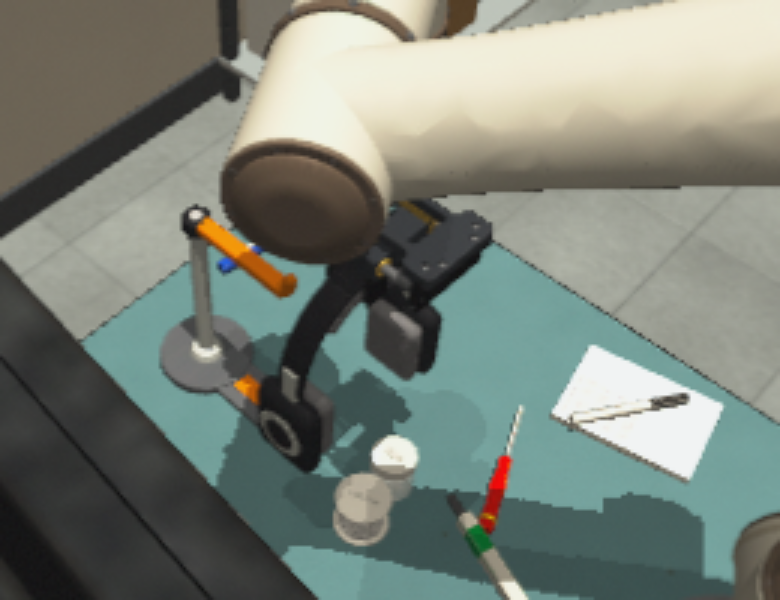

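Scene view: the headphones hang level in the gripper (crown at about (340,280)), in front of the hook tip (285,285) and in line with it. I move in over the arm and lower most of the way.

Call:
{"name": "play_rows", "arguments": {"commands": "0.2 0 0 0 0 0;0.4 0 0 0 0 0;0.5 0 0 0 0 0;0.5 0 0 0 0 0;0.5 0 0 0 0 0;0.5 0 0 0 0 0;0.5 0 0 0 0 0;0.5 0 0 0 0 0;0.5 0 0 0 0 0;0.3 0 0 0 0 0;0.13 0 0 0 0 0;0 0 0 0 0 0;0 0 0 0 0 0"}}

```text
time_s: 17.95
tcp_pos: [0.5564, 0.056, 0.2779]
ee_rot: [[-0.03, -1.0, -0.001], [-1.0, 0.03, -0.0], [0.0, 0.001, -1.0]]
wrist_force: [-0.5, -0.6, -2.8]
gripper_width: 0.338
gripper_force: 30.0
```

Call:
{"name": "play_rows", "arguments": {"commands": "0 0 -0.2 0 0 0;0 0 -0.3 0 0 0;0 0 -0.3 0 0 0;0 0 -0.3 0 0 0;0 0 -0.3 0 0 0;0 0 -0.2 0 0 0;0 0 -0.1 0 0 0;0 0 0 0 0 0;0 0 0 0 0 0"}}

```text
time_s: 18.85
tcp_pos: [0.557, 0.0561, 0.2274]
ee_rot: [[-0.029, -1.0, 0.001], [-1.0, 0.029, 0.0], [-0.0, -0.001, -1.0]]
wrist_force: [-0.8, 0.1, -1.5]
gripper_width: 0.342
gripper_force: 30.0
```

Call:
{"name": "play_rows", "arguments": {"commands": "0 0 -0.05 0 0 0;0 0 -0.05 0 0 0;0 0 -0.05 0 0 0;0 0 0 0 0 0;0 0 0 0 0 0"}}

```text
time_s: 19.35
tcp_pos: [0.5567, 0.0561, 0.2225]
ee_rot: [[-0.029, -1.0, -0.0], [-1.0, 0.029, -0.0], [0.0, 0.0, -1.0]]
wrist_force: [0.2, 0.9, -2.1]
gripper_width: 0.344
gripper_force: 30.0
```

Call:
{"name": "play_rows", "arguments": {"commands": "0 0 -0.03 0 0 0;0 0 -0.03 0 0 0;0 0 0 0 0 0;0 0 0 0 0 0"}}

```text
time_s: 19.75
tcp_pos: [0.5568, 0.0561, 0.2212]
ee_rot: [[-0.029, -1.0, 0.001], [-1.0, 0.029, -0.0], [-0.0, -0.001, -1.0]]
wrist_force: [-0.4, 0.5, 1.0]
gripper_width: 0.344
gripper_force: 30.0
```

Contact: the weight has come off the wrist. I let go and rise.

Call:
{"name": "play_rows", "arguments": {"commands": "0 0 0 0 0 0;0 0 0 0 0 0;0 0 0 0 0 0;0 0 0 0 0 0;0 0 0 0 0 0;0 0 0 0 0 0;0 0 0 0 0 0;0 0 0 0 0 0", "grip": 56}}

```text
time_s: 20.55
tcp_pos: [0.5567, 0.0561, 0.2207]
ee_rot: [[-0.029, -1.0, 0.0], [-1.0, 0.029, 0.0], [-0.0, -0.0, -1.0]]
wrist_force: [0.1, 0.1, 0.3]
gripper_width: 0.644
gripper_force: 0.0
```

Call:
{"name": "play_rows", "arguments": {"commands": "0 0 0.2 0 0 0;0 0 0.4 0 0 0;0 0 0.8 0 0 0;0 0 1 0 0 0;0 0 1 0 0 0;0 0 1 0 0 0;-0.5 -1 0.5 0 0 0;-0.5 -1 0 0 0 0;-0.5 -1 0 0 0 0;-0.5 -1 0 0 0 0;-0.5 -1 0 0 0 0;-0.5 -1 0 0 0 0;-0.5 -1 0 0 0 0;-0.5 -1 0 0 0 0;0 -1 0 0 0 0;0 -1 0 0 0 0;0 0 0 0 0 0;0 0 0 0 0 0;0 0 0 0 0 0;0 0 0 0 0 0"}}

```text
time_s: 22.55
tcp_pos: [0.4368, -0.2431, 0.3682]
ee_rot: [[-0.028, -1.0, 0.001], [-1.0, 0.028, -0.0], [0.0, -0.001, -1.0]]
wrist_force: [-0.7, 0.1, 0.1]
gripper_width: 0.643
gripper_force: 0.0
```

```bash
python3 hk.py
python3 - <<'E'
from h import *
_,a,_=cap("scene");_,b,_=cap("top");_,c,_=cap("scene")
print(cv2.absdiff(a,c)[120:280,240:420].max())
f=lambda i:cv2.resize(i,None,fx=2.5,fy=2.5)
cv2.imwrite("pics/f.png",np.hstack([f(a[130:290,240:400]),f(b[100:260,230:390])]))
E
```

```text
hook 253 (np.float32(0.5451155), np.float32(0.05644094)) -1.8908445 [-0.0495993   0.05897496]
strip 115 (np.float32(0.50927633), np.float32(0.054270342)) -2.622769 [-0.03202861  0.09832939]
[ 0.4368232  -0.24311384  0.36814014] [[-2.800e-02 -9.996e-01  6.000e-04]
 [-9.996e-01  2.800e-02 -1.000e-04]
 [ 1.000e-04 -6.000e-04 -1.000e+00]] [1.48198553 0.58532016 0.01532767] [-0.00700818  0.06668549 -0.03780469] [-10.5   5.5  -1.   -0.  -83.4   8.9]
52
```

View pics/f.png

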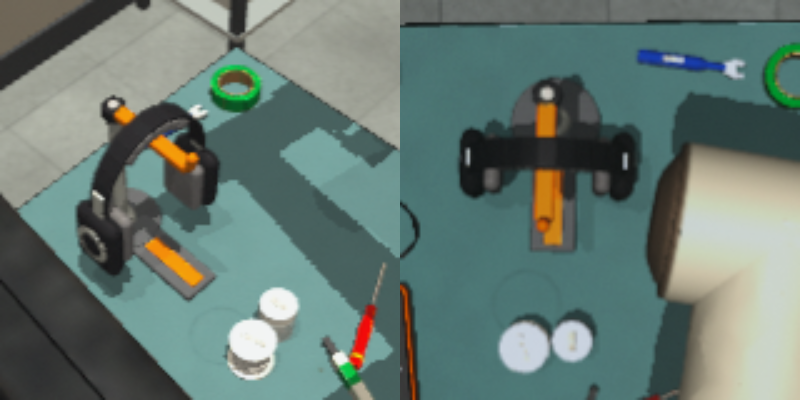

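The headphones hang squarely on the hook between post and tip, and the hook is over the toe (about 1° off). The bystanders in view (wrench, tape) have not moved.

```bash
python3 -c "
from station import r
print(r.finish_job())"
```

```text
the job is handed in; nothing more can be done
None
```

The hook now points over the toe, within about 1°, and the headphones hang freely from it by the crown; the job was handed in at about 23 s, and the multimeter, torque wrench and green tape were not touched.

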